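# Clear a rejected bridge blank from the slotting jig into the reject box

### The job

The bridge blank in the slotting jig is marked as a reject. Swing the red clamp handle right over to free the blank and leave the clamp open, lift the blank out, lay it along the slope of the red reject box's chute (do not let it fall flat onto it) and see it down the chute until it has dropped inside and the flap hangs shut behind it. Leave the other blanks and tools where they lie.

Things in the scene. Friction and masses are not known exactly. Their poses are not given: they have to be found in the camera images.
- jig: slotting jig, fixed: plywood board x -62..33, y -155..155 mm, top at z 40. Origin on the bench. The marked blank lies along y on a bed 22 mm wide (top z 53), centred at x 0, y -50, so fingertips reach below its long edges. Steel pins d 8 mm, tops z 60: two behind its +x edge at x 21.5, y -105 and 5; one at x 0, y -127.5. Toggle clamp at the +y end.
- marked_blank: the rejected guitar bridge blank: dark rosewood bar 32 x 145 x 10 mm (x, y, z) with a yellow crayon cross on its top, about 50 g. Origin at the centre of its underside, y along its length, z up.
- clamp (a joint): toggle clamp, rad: 0 closed (foot on the blank's +y end), 1.65 fully open. Turns about the jig's x axis through clamp_pivot: opening tips the handle from upright over towards jig +y, away from the blank, and lifts the 80 mm bar. Stiff (about 2 N at the handle's end), stays where it is left. It starts between 0 and 0.06.
- clamp_pivot (a point): the clamp's pivot, 82 mm above the bench, 85 mm along jig y. Keep clear of the steel cheeks beside it: 24 mm wide in x, 32 mm long in y, up to 10 mm above the pivot.
- clamp_handle (a point): end of the clamp's red handle, centre of its round tip, 94 mm from the pivot and, when closed, straight above it (6 mm further along jig y). The grip is a round bar of 19 mm diameter over the outer 60 mm of the handle.
- reject_box: red sheet-metal reject box, fixed: 200 x 130 x 224 mm (x, y, z), closed but for the flap opening high in its front (-x) face. Origin on the bench under the middle of the box, z up. An aluminium chute in front slopes down at 32 degrees towards the box's +x, through the flap. Inside: x -95..95, y -60..60 mm, floor at z 9 mm.
- chute_lip (a point): middle of the chute floor's lower end, 15 mm inside the box front, 165 mm above the bench; axes as the box's. A blank tips in when its middle has passed the lip. A wall cabinet hangs over the bench to the right of the chute (world x above 0.66, y -0.38 to 0.01, underside at z 0.455 m).
- chute_top (a point): middle of the chute floor's upper, open end, 244 mm above the bench, 150 mm up the slope from chute_lip. 116 mm wide inside, side walls 18 mm high; from 86 mm above the lip two steel guides (18 mm high) narrow it to 46 mm, 15 mm above the lip. No wall at the upper end: a part may overhang it. A blank laid on it may slide by itself, stop part way or stay.
- flap (a joint): clear flap that hangs in the opening from a pin 213 mm above the bench, rad: 0 = hanging shut, grows as a part pushes it inward, falls shut by its own weight (22 g) when nothing holds it. The opening is 60 mm wide and about 40 mm high.
- spare_blank_a: sound bridge blank, 32 x 145 x 10 mm, no mark; a bystander
- spare_blank_b: sound bridge blank, 32 x 145 x 10 mm, no mark; a bystander
- chisel: bench chisel 245 mm long with dark wooden handle; a bystander
- sanding: cork sanding block 60 x 106 x 33 mm; a bystander
- square: try square 180 x 115 x 16 mm; a bystander

How it is judged:
By the outcome, as a careful person would: the job done as asked, in the order asked, and still so for the second after the job is handed in, with the robot touching nothing.
It also fails if it takes over 64 s, if anything falls off the work surface, if the arm or the gripper's body presses on something with over 40 N, if the wrist force passes 120 N, or if a joint passes its speed limit or range.

### The arm

A 7-joint arm with a two-finger parallel gripper is mounted at the origin on a cart in front of the work surface, level with it; the furniture and walls round the work are solid. World frame = base frame: x ahead of the robot, y to its left, z up, the work surface at z = 0. Lengths are in m, angles in rad, forces in N, time in s.
With the tool pointing down it reaches from about 0.4 to 0.85 m from the base axis. Payload 4.5 kg.
Tool frame: the origin (TCP) lies midway between the tips of the shut fingers; the grasp point (between the pads) lies 19 mm behind it; z points along the fingers, y is the direction in which the jaws open and shut (so a half turn about z gives the same grasp; the last joint's range is limited). The gripper opens to 85 mm and grips with 20 to 120 N. Pads are 22 mm wide; open, the fingers measure 114 mm over their backs; the gripper's body (76 mm by 85 mm) begins 54 mm behind the grasp point. The pads swing forward as they close: fully open they stand 13 mm farther back than shut.
Start: joints at [1.24, 0.689, -0.195, 1.565, 0.157, 0.902, -0.215], TCP at [0.223, -0.584, 0.231] pointing down, gripper open.
Joint ranges: [-3.01, 3.01], [-0.46, 2.08], [-1.47, 1.51], [0.13, 2.56], [-1, 4.14], [0.04, 2.09], [-2.66, 2.66]. Speed limits (rad/s): [2.57, 2.57, 3.14, 3.14, 3.14, 3.14, 3.14].

### API

Orientations are given as [roll, pitch, yaw] about the fixed x, y, z axes, in that order (R = Rz(yaw) Ry(pitch) Rx(roll)).
In Python, from bench import bot, viewer gives the robot as it stands.
- The arm moves only by the tool play_rows, never from a script. Its argument "moves" is a list of rows, each an object of numbers: "tx", "ty", "tz": the shift along the tool's x, y, z in m; "turn": the turn about the tool's z in rad. In form: [{"tx": .., "ty": .., "tz": .., "turn": ..}, ...]. A call has exactly 10 rows; each row is the pose to reach, as a shift and turn from the pose commanded when the call began, along the tool's axes at that moment; what a row does not reach only later rows make up. A row lasts 1/10 s, in which the tool goes at most 50 mm and 8.59 degrees, less where a joint would pass 70% of its speed; a pose out of reach is approached as far as the arm can. A call with a gripper value outside its range is refused whole. "gripper" is the finger opening in m, from 0 to 0.0854, set as the call begins (left out, the last holds). The fingers move at their own pace and stop on an object; "grip_force" is the grip in N (left out, the last holds). Time passes only in rows, so rows that repeat a pose let the fingers close, or fill a call up. It gives the time, the measured TCP pose, the force and the opening at its end, in the units of the state.
- bot.get_obs(): the state, without advancing time (a new reading comes with each control period).
- viewer.read_camera(name): name is "scene" or "top" or "wrist"; returns a dict with "frame" (480x640x3 uint8, red, green, blue), "K" (3x3 intrinsics, pixels), "R" (3x3) and "t" (3): a world point X has camera coordinates R X + t; the wrist camera has in their place "hand_eye" (4x4, takes a point from camera to tool coordinates, whose origin is the TCP and whose axes are the flange's). Camera axes: x right, y down, z forward; pixel columns grow to the right and rows downward; lengths in m; the calibration is good to about 2 mm. A picture is of the moment at which its call begins: read the wrist's pose just before it. There is no depth.
- bot.sign_off(): hands the job in, once; it reports no verdict.
The state is a dict: "time": time; "joint_positions": joint angles; "dq": joint speeds; "joint_efforts": joint torques, N m; "tcp_pos": TCP position; "tool_rot": TCP orientation; "ft_force": force on the tool from outside, world axes, zero at the start; "ft_torque": the same for the moment, N m; "width": finger opening in m.
Only numpy, scipy, OpenCV 4.12 (cv2) and the standard library are available. Lean on these libraries where they do the work, as an engineer would, in place of code of your own. Each camera call takes 0.05 s, during which the arm holds its last target. There are 200 camera calls.

## Working session

There is one attempt and no reset: what is moved stays moved. The work goes in short steps, Python scripts to look and compute and a tool call to move; the robot and the scene stay as the last step left them, time stands still between calls to the robot, and variables do not carry over. Pictures are saved under pics/ and viewed, about 8 in all and at most 12, crops included, and the job is handed in when it is done.

Besides the shell and the picture viewer there is one more tool, called after "Emit:" as name(argument=value, ...) on one line, values as JSON. play_rows: Moves the arm, as the interface text tells. Its arguments: {"type":"object","properties":{"moves":{"type":"array"},"gripper":{"type":"number"},"grip_force":{"type":"number"}},"required":["moves"]}

```bash
ls; mkdir -p pics; cat > h.py <<'E'
import numpy as np, cv2
from bench import bot, viewer
from scipy.spatial.transform import Rotation as Ro
def cam(n):
    c=viewer.read_camera(n); return c
def save(n,f): 
    c=cam(n); cv2.imwrite('pics/'+f,c['frame'][:,:,::-1]); np.savez('pics/'+f[:-4]+'.npz',**c); return c
def ray(c,u,v):
    d=c['R'].T@np.linalg.inv(c['K'])@np.array([u,v,1.]); o=-c['R'].T@c['t']; return o,d/np.linalg.norm(d)
def onz(c,u,v,z):
    o,d=ray(c,u,v); return o+d*(z-o[2])/d[2]
def tri(c1,p1,c2,p2):
    o1,d1=ray(c1,*p1);o2,d2=ray(c2,*p2)
    s=np.linalg.lstsq(np.c_[d1,-d2],o2-o1,rcond=None)[0]
    a=o1+s[0]*d1;b=o2+s[1]*d2
    return (a+b)/2,np.linalg.norm(a-b)
def proj(c,X):
    q=c['K']@(c['R']@np.asarray(X)+c['t']); return q[:2]/q[2]
E
python3 - <<'E'
from h import *
for n in ['scene','top']:
    c=save(n,n+'0.png'); print(n,-c['R'].T@c['t'])
o=bot.get_obs(); print({k:np.round(v,3) for k,v in o.items()})
E
```

```text
pics
scene [0.20722405 0.5608509  0.95774583]
top [-0.00777443 -0.23232018  1.71193162]
{'time': np.float64(0.1), 'joint_positions': array([ 1.24 ,  0.69 , -0.195,  1.566,  0.157,  0.902, -0.215]), 'dq': array([-0.001, -0.004, -0.   , -0.003, -0.001, -0.001,  0.   ]), 'joint_efforts': array([-5.0000e-03, -5.4061e+01, -1.2720e+00, -1.5899e+01,  9.0000e-03,
        4.0000e-03,  0.0000e+00]), 'tcp_pos': array([ 0.223, -0.583,  0.231]), 'tool_rot': array([-3.14 ,  0.   ,  0.365]), 'ft_force': array([-0.447, -0.441, -0.2  ]), 'ft_torque': array([-0.02 ,  0.04 ,  0.057]), 'width': np.float64(0.085)}
```

View pics/scene0.png

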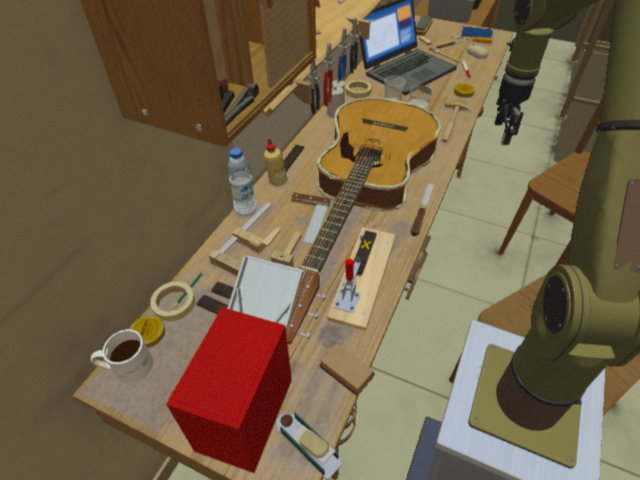

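View pics/top0.png

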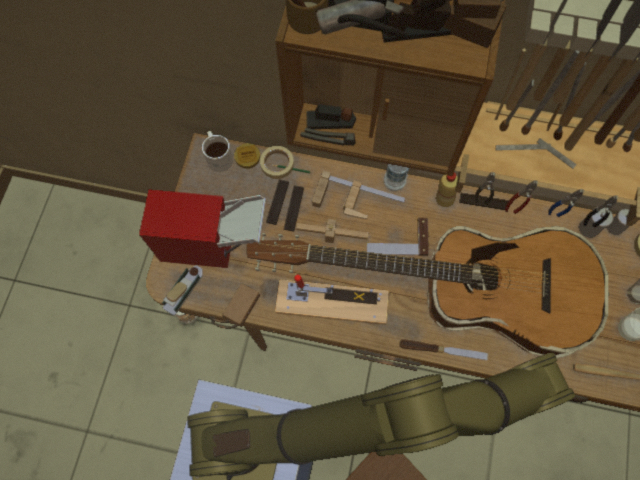

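The scene view shows the jig with its yellow-cross blank at (366,243), the red handle at (350,268) and the box and chute at (240,350). In the top view the jig is at (332,303), the handle at (298,280) and the chute at (243,220). Next I'll enlarge these areas to pick points.

```bash
python3 - <<'E'
import cv2,numpy as np
t=cv2.imread('pics/top0.png');s=cv2.imread('pics/scene0.png')
a=cv2.resize(t[185:335,135:395],None,fx=3,fy=3,interpolation=cv2.INTER_CUBIC)
b=cv2.resize(s[220:400,170:410],None,fx=3.3,fy=3.3,interpolation=cv2.INTER_CUBIC)
cv2.imwrite('pics/ta.png',a);cv2.imwrite('pics/sb.png',b);print(a.shape,b.shape)
E
```

```text
(450, 780, 3) (594, 792, 3)
```

View pics/ta.png

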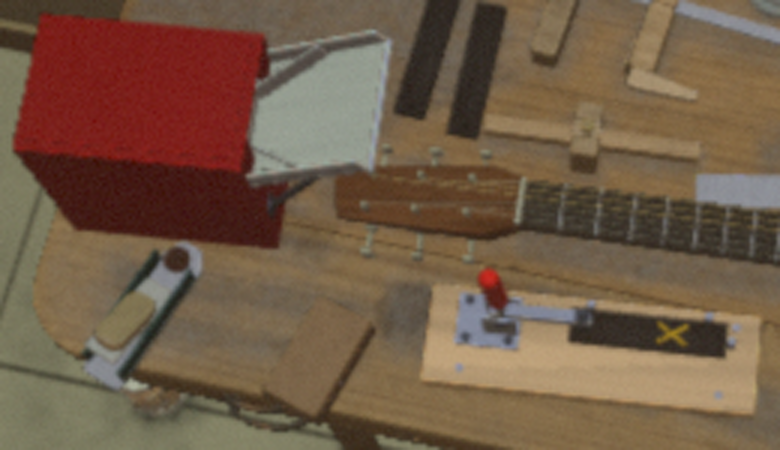

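View pics/sb.png

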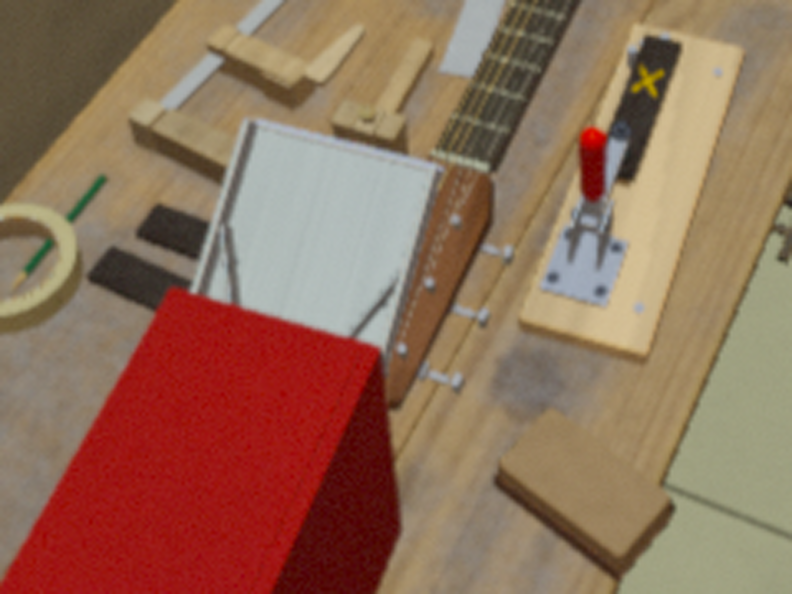

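The top crop gives clear board corners, the red handle tip at (488,276), the blank's corners and the chute's upper edge from (388,40) to (374,168). The scene crop shows the same features from the other side. Now I'll compute positions from them.

```bash
cat > m.py <<'E'
from h import *
T=dict(np.load('pics/top0.npz'));S=dict(np.load('pics/scene0.npz'))
ft=lambda u,v:(135+(u+.5)/3-.5,185+(v+.5)/3-.5)
fs=lambda u,v:(170+(u+.5)/3.3-.5,220+(v+.5)/3.3-.5)
r=lambda p:np.round(np.asarray(p)*1000,1)
def rect(ps,dst):  # 2D rigid fit local->world
    ps=np.array(ps)[:,:2];dst=np.array(dst)
    a=dst-dst.mean(0);b=ps-ps.mean(0)
    th=np.arctan2((a[:,0]*b[:,1]-a[:,1]*b[:,0]).sum(),(a*b).sum())
    R=np.array([[np.cos(th),-np.sin(th)],[np.sin(th),np.cos(th)]])
    o=ps.mean(0)-R@dst.mean(0)
    return th,o,(dst@R.T+o-ps)*1000
if __name__=='__main__':
    print('board corners local: TL(33,155) TR(33,-155) BR(-62,-155) BL(-62,155)')
    loc=np.array([[33,155],[33,-155],[-62,-155],[-62,155]])/1000
    t=[onz(T,*ft(*p),.04) for p in [(432,285),(759,317),(755,413),(421,380)]]
    s=[onz(S,*fs(*p),.04) for p in [(521,322),(640,26),(743,47),(643,356)]]
    for q in (t,s):
        th,o,e=rect(q,loc); print('jig',th,r(o),np.round(e,1).tolist())
    print('tip',[ (r(a),r(b)) for a,b in [tri(T,ft(488,276),S,fs(593,136))]])
    lb=np.array([[16,72.5],[16,-72.5],[-16,-72.5],[-16,72.5]])/1000
    print('cross',r(onz(T,*ft(672,334),.063)),r(onz(S,*fs(648,82),.063)))
    for nm,a,b in [('chuteTop L',(388,40),(248,121)),('chuteTop R',(374,168),(438,166)),
       ('boxfront L',(264,36),(170,290)),('boxfront R',(247,170),(380,352))]:
        p,d=tri(T,ft(*a),S,fs(*b)); print(nm,r(p),r(d))
    for nm,z,ps in [('boxtop',.224,[(40,14),(264,36),(247,170),(16,150)])]:
        print(nm,[r(onz(T,*ft(*p),z)).tolist() for p in ps])
        lb=np.array([[100,65],[-100,65],[-100,-65],[100,-65]])/1000
        print(rect([onz(T,*ft(*p),z) for p in ps],lb[[3,2,1,0]]))
    print('boxtop S',[r(onz(S,*fs(*p),.224)) for p in [(170,290),(380,352)]])
E
python3 m.py
```

```text
board corners local: TL(33,155) TR(33,-155) BR(-62,-155) BL(-62,155)
jig 0.11649101432085268 [ 444.8 -152.6] [[1.3, 0.4], [2.3, -1.7], [-1.5, 0.1], [-2.0, 1.3]]
jig 0.10399608112390646 [ 443.7 -150.7] [[2.8, 0.2], [4.6, -1.5], [-4.0, 1.2], [-3.5, 0.0]]
tip [(array([436.6, -60.4, 180.7]), np.float64(1.1))]
cross [ 453.4 -225.    63. ] [ 452.8 -223.6   63. ]
chuteTop L [611.3  66.8 243.6] 5.4
chuteTop R [492.5  48.9 241.9] 1.5
boxfront L [600.2 179.2 219.6] 2.4
boxfront R [475.9 161.2 211.3] 1.9
boxtop [[575.4, 376.8, 224.0], [597.1, 177.6, 224.0], [472.8, 157.9, 224.0], [448.0, 357.0, 224.0]]
(np.float64(1.6985985852915733), array([0.52330308, 0.2673385 ]), array([[-0.33735143, -1.97529278],
       [ 3.41110359, -1.19332276],
       [-1.18894848,  1.9262682 ],
       [-1.88480369,  1.24234734]]))
boxtop S [array([599.1, 181.4, 224. ]), array([470.4, 168.1, 224. ])]
```

```bash
cat > go.py <<'E'
import sys
from h import *
o=bot.get_obs();p=o['tcp_pos'];R=Ro.from_euler('xyz',o['tool_rot']).as_matrix()
def rel(x,yaw=None):
    y=o['tool_rot'][2]; t=0 if yaw is None else -((yaw-y+np.pi)%(2*np.pi)-np.pi)
    return np.round(np.r_[R.T@(np.array(x)-p),t],4).tolist()
def info(): print(round(float(o['time']),2),np.round(p,4),np.round(o['tool_rot'],3),'F',np.round(o['ft_force'],1),'w',round(float(o['width']),4))
if __name__=='__main__':
    info(); a=[float(v) for v in sys.argv[1:]]
    print(rel(a[:3],a[3] if len(a)>3 else None))
E
python3 go.py .436 -.060 .27 1.68
```

```text
0.1 [ 0.2227 -0.5833  0.2305] [-3.14   0.     0.365] F [-0.4 -0.4 -0.2] w 0.0855
[0.386, -0.4128, -0.0388, -1.3151]
```

Emit:
play_rows(moves=[{"tx":0.01,"ty":-0.01,"tz":-0.02,"turn":-0.08},{"tx":0.03,"ty":-0.03,"tz":-0.04,"turn":-0.2},{"tx":0.055,"ty":-0.06,"tz":-0.04,"turn":-0.33},{"tx":0.085,"ty":-0.09,"tz":-0.04,"turn":-0.46},{"tx":0.115,"ty":-0.12,"tz":-0.04,"turn":-0.6},{"tx":0.145,"ty":-0.15,"tz":-0.04,"turn":-0.74},{"tx":0.175,"ty":-0.185,"tz":-0.04,"turn":-0.88},{"tx":0.205,"ty":-0.22,"tz":-0.04,"turn":-1.02},{"tx":0.23,"ty":-0.245,"tz":-0.04,"turn":-1.16},{"tx":0.25,"ty":-0.265,"tz":-0.04,"turn":-1.3}])

```text
time: 1.1
tcp_pos: [0.3625, -0.2448, 0.2714]
tool_rot: [-3.142, -0.0, 1.673]
ft_force: [0.1, -0.5, 0.5]
width: 0.0858
```

```bash
python3 go.py .438 -.110 .27 1.68
```

```text
1.1 [ 0.3625 -0.2448  0.2714] [-3.142 -0.     1.673] F [ 0.1 -0.5  0.5] w 0.0858
[0.1263, 0.0889, 0.0014, -0.007]
```

Emit:
play_rows(moves=[{"tx":0.02,"ty":0.015,"tz":0,"turn":-0.007},{"tx":0.045,"ty":0.03,"tz":0,"turn":-0.007},{"tx":0.07,"ty":0.05,"tz":0,"turn":-0.007},{"tx":0.095,"ty":0.07,"tz":0,"turn":-0.007},{"tx":0.115,"ty":0.08,"tz":0,"turn":-0.007},{"tx":0.126,"ty":0.089,"tz":0,"turn":-0.007},{"tx":0.126,"ty":0.089,"tz":0,"turn":-0.007},{"tx":0.126,"ty":0.089,"tz":0,"turn":-0.007},{"tx":0.126,"ty":0.089,"tz":0,"turn":-0.007},{"tx":0.126,"ty":0.089,"tz":0,"turn":-0.007}])

```text
time: 2.1
tcp_pos: [0.4381, -0.1144, 0.2711]
tool_rot: [-3.141, 0.0, 1.67]
ft_force: [-1.0, -0.4, -0.8]
width: 0.0852
```

```bash
python3 - <<'E'
from h import *
o=bot.get_obs(); c=viewer.read_camera('wrist'); H=np.array(c['hand_eye']); print(np.round(H,3).tolist(), np.round(o['tcp_pos'],4),o['tool_rot'])
P=np.eye(4);P[:3,:3]=Ro.from_euler('xyz',o['tool_rot']).as_matrix();P[:3,3]=o['tcp_pos']
W=np.linalg.inv(P@H); c['R']=W[:3,:3];c['t']=W[:3,3]
cv2.imwrite('pics/w1.png',c['frame'][:,:,::-1]); np.savez('pics/w1.npz',**c)
print(proj(c,[.436,-.06,.176]),proj(c,[.450,-.202,.063]))
E
```

```text
[[-0.001, -0.952, -0.305, 0.077], [1.0, -0.001, 0.001, -0.0], [-0.001, -0.305, 0.952, -0.143], [0.0, 0.0, 0.0, 1.0]] [ 0.4381 -0.1144  0.2711] [-3.14083754e+00  4.76838453e-04  1.66985957e+00]
[330.28788767 159.86939768] [328.25517286 288.55707868]
```

View pics/w1.png

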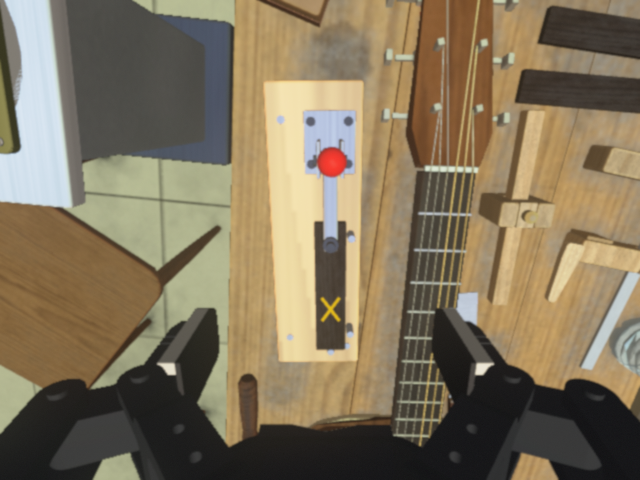

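The wrist view shows the handle tip at (331,162), the blank from (314,222) to (347,349) and the board corners, so I'll measure from it.

```bash
python3 - <<'E'
from m import *
W=dict(np.load('pics/w1.npz'))
f=W['frame'].astype(int); m=((f[:,:,0]>150)&(f[:,:,1]<70)&(f[:,:,2]<70)).astype(np.uint8)
(u,v),rad=cv2.minEnclosingCircle(np.argwhere(m)[:,::-1].astype(np.float32)); print('red',u,v,rad)
print('tip z.176',r(onz(W,u,v,.176)), 'tri', r(tri(W,(u,v),T,ft(488,276))[0]))
loc=np.array([[-62,155],[33,155],[33,-155],[-62,-155]])/1000
th,o,e=rect([onz(W,*p,.04) for p in [(265,82),(363,80),(357,361),(281,361)]],loc);print('jig',th,r(o),np.round(e,1).tolist())
lb=np.array([[-16,72.5],[16,72.5],[16,-72.5],[-16,-72.5]])/1000
q=[onz(W,*p,.063) for p in [(314,222),(345,221),(347,349),(316,349)]]
th,o,e=rect(q,lb);print('blank',th,r(o),np.round(e,1).tolist())
E
python3 go.py .4355 -.060 .145 1.68
```

```text
red 331.5762634277344 161.559326171875 14.176971435546875
tip z.176 [436.9 -61.  176. ] tri [436.8 -60.5 181.8]
jig 0.10811111500228271 [ 447.6 -153.5] [[-1.8, 1.5], [1.6, 1.1], [2.4, -0.6], [-2.1, -2.0]]
blank 0.11662343713994307 [ 452.4 -202.2] [[-0.7, -0.1], [0.8, -0.4], [-1.2, 0.4], [1.1, 0.0]]
2.15 [ 0.4383 -0.1143  0.2712] [-3.141  0.     1.67 ] F [ 0.1 -0.6 -0.7] w 0.0857
[0.0544, 0.0027, 0.1262, -0.01]
```

Emit:
play_rows(moves=[{"tx":0.02,"ty":0.001,"tz":0,"turn":-0.014},{"tx":0.04,"ty":0.003,"tz":0.01,"turn":-0.014},{"tx":0.0535,"ty":0.004,"tz":0.03,"turn":-0.014},{"tx":0.0535,"ty":0.004,"tz":0.05,"turn":-0.014},{"tx":0.0535,"ty":0.004,"tz":0.07,"turn":-0.014},{"tx":0.0535,"ty":0.004,"tz":0.09,"turn":-0.014},{"tx":0.0535,"ty":0.004,"tz":0.11,"turn":-0.014},{"tx":0.0535,"ty":0.004,"tz":0.12,"turn":-0.014},{"tx":0.0535,"ty":0.004,"tz":0.126,"turn":-0.014},{"tx":0.0535,"ty":0.004,"tz":0.126,"turn":-0.014}], gripper=0.06)

```text
time: 3.15
tcp_pos: [0.4373, -0.0599, 0.145]
tool_rot: [-3.141, 0.0, 1.686]
ft_force: [-0.8, -0.3, -0.3]
width: 0.0599
```

Emit:
play_rows(moves=[{"tx":0,"ty":0,"tz":0,"turn":0},{"tx":0,"ty":0,"tz":0,"turn":0},{"tx":0,"ty":0,"tz":0,"turn":0},{"tx":0,"ty":0,"tz":0,"turn":0},{"tx":0,"ty":0,"tz":0,"turn":0},{"tx":0,"ty":0,"tz":0,"turn":0},{"tx":0,"ty":0,"tz":0,"turn":0},{"tx":0,"ty":0,"tz":0,"turn":0},{"tx":0,"ty":0,"tz":0,"turn":0},{"tx":0,"ty":0,"tz":0,"turn":0}], gripper=0.01, grip_force=20)

```text
time: 4.15
tcp_pos: [0.4367, -0.0599, 0.1459]
tool_rot: [-3.141, 0.001, 1.686]
ft_force: [-2.9, 0.7, 4.9]
width: 0.0184
```

```bash
python3 - <<'E'
from go import *
info()
# grasp point z = tcp+.019 ; handle vector in jig (y,z) about pivot
y=(p[1]+.0685)/np.cos(.113); z=p[2]+.019-.082
print('rel pivot',y,z, np.hypot(y,z))
rr=np.hypot(y,z); a0=np.arctan2(y,z)
for a in np.linspace(0,1.65,15): print(round(a,2), np.round([rr*np.sin(a0+a)-y, z-rr*np.cos(a0+a)],3))
E
```

```text
4.15 [ 0.4367 -0.0599  0.1459] [-3.141e+00  1.000e-03  1.686e+00] F [-2.9  0.7  4.9] w 0.0184
rel pivot 0.00860585138207515 0.08288313766995899 0.08332871766700685
0.0 [0. 0.]
0.12 [0.01  0.002]
0.24 [0.019 0.004]
0.35 [0.028 0.008]
0.47 [0.037 0.013]
0.59 [0.045 0.019]
0.71 [0.052 0.025]
0.82 [0.058 0.033]
0.94 [0.064 0.041]
1.06 [0.068 0.05 ]
1.18 [0.071 0.059]
1.3 [0.074 0.069]
1.41 [0.075 0.078]
1.53 [0.075 0.088]
1.65 [0.073 0.098]
```

Emit:
play_rows(moves=[{"tx":0.01,"ty":0,"tz":0.002,"turn":0},{"tx":0.019,"ty":0,"tz":0.004,"turn":0},{"tx":0.028,"ty":0,"tz":0.008,"turn":0},{"tx":0.037,"ty":0,"tz":0.013,"turn":0},{"tx":0.045,"ty":0,"tz":0.019,"turn":0},{"tx":0.052,"ty":0,"tz":0.025,"turn":0},{"tx":0.058,"ty":0,"tz":0.033,"turn":0},{"tx":0.064,"ty":0,"tz":0.041,"turn":0},{"tx":0.068,"ty":0,"tz":0.05,"turn":0},{"tx":0.07,"ty":0,"tz":0.055,"turn":0}])

```text
time: 5.15
tcp_pos: [0.4291, 0.011, 0.0902]
tool_rot: [3.142, -0.001, 1.687]
ft_force: [-1.7, 1.6, 4.7]
width: 0.0184
```

Emit:
play_rows(moves=[{"tx":0.001,"ty":0,"tz":0.004,"turn":0},{"tx":0.003,"ty":0,"tz":0.01,"turn":0},{"tx":0.004,"ty":0,"tz":0.016,"turn":0},{"tx":0.005,"ty":0,"tz":0.023,"turn":0},{"tx":0.005,"ty":0,"tz":0.03,"turn":0},{"tx":0.004,"ty":0,"tz":0.037,"turn":0},{"tx":0.003,"ty":0,"tz":0.042,"turn":0},{"tx":0.003,"ty":0,"tz":0.046,"turn":0},{"tx":0.002,"ty":0,"tz":0.048,"turn":0},{"tx":0.002,"ty":0,"tz":0.048,"turn":0}])

```text
time: 6.15
tcp_pos: [0.4289, 0.0122, 0.0416]
tool_rot: [-3.141, -0.001, 1.687]
ft_force: [-1.6, 4.1, 6.0]
width: 0.0181
```

```bash
python3 go.py .4522 -.2023 .145 1.684
```

```text
6.15 [0.4289 0.0122 0.0416] [-3.141e+00 -1.000e-03  1.687e+00] F [-1.6  4.1  6. ] w 0.0181
[-0.2157, -0.0017, -0.1037, 0.0027]
```

Emit:
play_rows(moves=[{"tx":0,"ty":0,"tz":0,"turn":0},{"tx":0,"ty":0,"tz":0,"turn":0},{"tx":0,"ty":0,"tz":0,"turn":0},{"tx":0,"ty":0,"tz":0,"turn":0},{"tx":0,"ty":0,"tz":-0.02,"turn":0},{"tx":0,"ty":0,"tz":-0.05,"turn":0},{"tx":0,"ty":0,"tz":-0.08,"turn":0},{"tx":0,"ty":0,"tz":-0.11,"turn":0},{"tx":-0.02,"ty":0,"tz":-0.13,"turn":0},{"tx":-0.06,"ty":0,"tz":-0.15,"turn":0}], gripper=0.06)

```text
time: 7.15
tcp_pos: [0.4366, -0.0458, 0.1939]
tool_rot: [3.139, -0.002, 1.692]
ft_force: [1.6, 0.1, 0.1]
width: 0.06
```

Emit:
play_rows(moves=[{"tx":-0.03,"ty":0,"tz":-0.01,"turn":0},{"tx":-0.065,"ty":0,"tz":-0.02,"turn":0},{"tx":-0.1,"ty":0,"tz":-0.02,"turn":0},{"tx":-0.13,"ty":0,"tz":-0.02,"turn":0},{"tx":-0.145,"ty":0,"tz":-0.02,"turn":0},{"tx":-0.155,"ty":0,"tz":-0.02,"turn":0},{"tx":-0.155,"ty":0,"tz":-0.02,"turn":0},{"tx":-0.155,"ty":0,"tz":-0.02,"turn":0},{"tx":-0.155,"ty":0,"tz":-0.02,"turn":0},{"tx":-0.155,"ty":0,"tz":-0.02,"turn":0}])

```text
time: 8.15
tcp_pos: [0.4539, -0.2007, 0.2124]
tool_rot: [3.142, -0.0, 1.688]
ft_force: [-0.8, 0.3, 0.1]
width: 0.0601
```

```bash
cat >> h.py <<'E'
def wrist(f):
    o=bot.get_obs(); c=viewer.read_camera('wrist'); H=np.array(c['hand_eye'])
    P=np.eye(4);P[:3,:3]=Ro.from_euler('xyz',o['tool_rot']).as_matrix();P[:3,3]=o['tcp_pos']
    W=np.linalg.inv(P@H); c['R']=W[:3,:3];c['t']=W[:3,3]
    cv2.imwrite('pics/'+f,c['frame'][:,:,::-1]); np.savez('pics/'+f[:-4]+'.npz',**c); return c
E
python3 - <<'E'
from h import *
c=wrist('w2.png')
E
python3 go.py .4522 -.2023 .15 1.684
```

```text
8.2 [ 0.4539 -0.2009  0.2124] [ 3.142 -0.     1.688] F [-0.2  1.1  0.3] w 0.0597
[-0.0012, -0.0018, 0.0624, 0.0035]
```

View pics/w2.png

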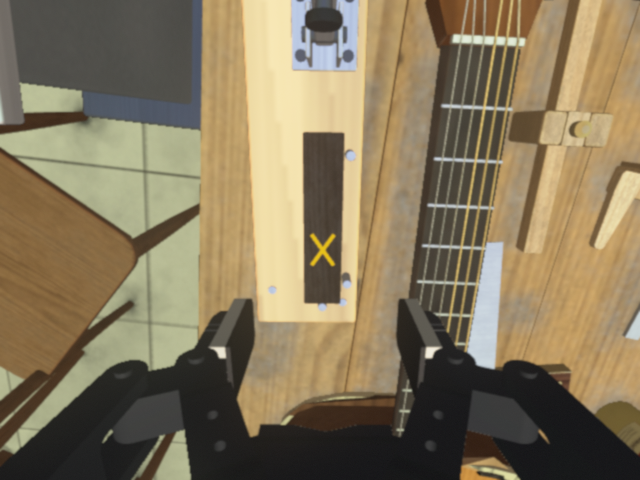

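Clamp open (its bar now stands up) and blank free, with corners at about (304,133), (344,133), (340,303), (304,302). The moves only turn the tool about the vertical. So I'll grip the blank near its -y end, tilt it in the pads by pressing its tail on the box's top edge, then lay it on the chute.

```bash
python3 - <<'E'
from m import *
W=dict(np.load('pics/w2.npz'))
g=cv2.cvtColor(W['frame'],cv2.COLOR_RGB2HSV)
m=((g[:,:,2]<75)).astype(np.uint8); m[:,:296]=0;m[:,352:]=0;m[:120]=0;m[312:]=0
m=cv2.morphologyEx(cv2.morphologyEx(m,cv2.MORPH_CLOSE,np.ones((9,9))),cv2.MORPH_OPEN,np.ones((15,15)))
c=max(cv2.findContours(m,0,1)[0],key=cv2.contourArea)
q=np.array([onz(W,*p,.063)[:2] for p in c[:,0]])*1000
print(cv2.minAreaRect(q.astype(np.float32)),cv2.boundingRect(c))
lb=np.array([[-16,72.5],[16,72.5],[16,-72.5],[-16,-72.5]])/1000
th,o,e=rect([onz(W,*p,.063) for p in [(304,133),(344,133),(340,303),(304,302)]],lb);print('blank',th,r(o),np.round(e,1).tolist())
E
python3 go.py .4563 -.2381 .045 1.684; python3 -c "
from h import *;print(bot.get_obs()['joint_positions'])"
```

```text
((457.7060852050781, -185.04869079589844), (11.372208595275879, 14.762744903564453), 6.6386213302612305) (325, 194, 15, 19)
blank 0.1026751840155478 [ 452.4 -203.1] [[-0.9, 1.0], [0.7, 0.7], [0.2, -0.6], [-0.1, -1.2]]
8.2 [ 0.4539 -0.2009  0.2124] [ 3.142 -0.     1.688] F [-0.2  1.1  0.3] w 0.0597
[-0.0373, -0.0019, 0.1674, 0.0035]
[ 0.79717143  0.64369879 -0.76860315  1.95063205  0.62116251  0.79917544
 -0.2072905 ]
```

Emit:
play_rows(moves=[{"tx":-0.015,"ty":-0.001,"tz":0.01,"turn":0},{"tx":-0.03,"ty":-0.002,"tz":0.03,"turn":0.002},{"tx":-0.037,"ty":-0.002,"tz":0.055,"turn":0.003},{"tx":-0.037,"ty":-0.002,"tz":0.08,"turn":0.003},{"tx":-0.037,"ty":-0.002,"tz":0.105,"turn":0.003},{"tx":-0.037,"ty":-0.002,"tz":0.128,"turn":0.003},{"tx":-0.037,"ty":-0.002,"tz":0.147,"turn":0.003},{"tx":-0.037,"ty":-0.002,"tz":0.16,"turn":0.003},{"tx":-0.037,"ty":-0.002,"tz":0.167,"turn":0.003},{"tx":-0.037,"ty":-0.002,"tz":0.167,"turn":0.003}])

```text
time: 9.2
tcp_pos: [0.4557, -0.2389, 0.0445]
tool_rot: [-3.14, -0.0, 1.683]
ft_force: [-0.3, -0.2, -0.4]
width: 0.06
```

Emit:
play_rows(moves=[{"tx":0,"ty":0,"tz":0,"turn":0},{"tx":0,"ty":0,"tz":0,"turn":0},{"tx":0,"ty":0,"tz":0,"turn":0},{"tx":0,"ty":0,"tz":0,"turn":0},{"tx":0,"ty":0,"tz":0,"turn":0},{"tx":0,"ty":0,"tz":0,"turn":0},{"tx":0,"ty":0,"tz":-0.005,"turn":0},{"tx":0,"ty":0,"tz":-0.015,"turn":0},{"tx":0,"ty":0,"tz":-0.03,"turn":0},{"tx":0,"ty":0,"tz":-0.045,"turn":0}], gripper=0.02, grip_force=30)

```text
time: 10.2
tcp_pos: [0.4558, -0.2386, 0.0912]
tool_rot: [-3.141, -0.0, 1.683]
ft_force: [0.1, -0.1, -0.2]
width: 0.0313
```

```bash
python3 go.py .420 .05 .30 3.24; python3 -c "
from h import *;c=wrist('w3.png')"
```

```text
10.2 [ 0.4558 -0.2386  0.0912] [-3.141 -0.     1.683] F [ 0.1 -0.1 -0.2] w 0.0313
[0.2909, -0.0033, -0.2087, -1.5571]
```

View pics/w3.png

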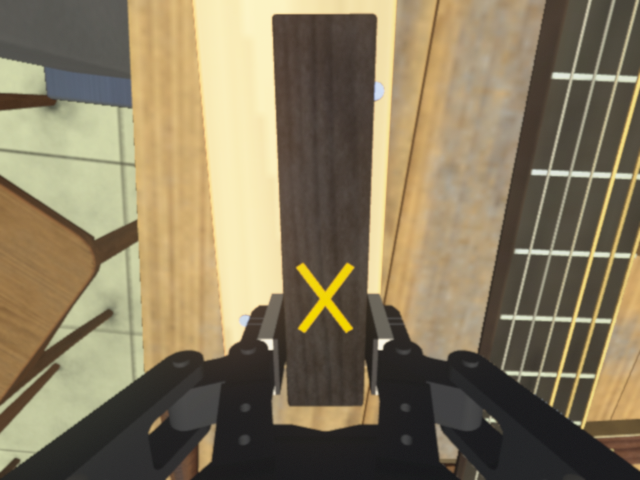

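The blank is held square and level, its tail at row 405 and nose at row 15. Now I'll raise it and carry it to the box's near top edge, turning the nose towards -x.

Emit:
play_rows(moves=[{"tx":0.0,"ty":0,"tz":-0.035,"turn":0},{"tx":0.01,"ty":0,"tz":-0.075,"turn":-0.05},{"tx":0.03,"ty":0,"tz":-0.115,"turn":-0.15},{"tx":0.06,"ty":0,"tz":-0.15,"turn":-0.28},{"tx":0.095,"ty":-0.002,"tz":-0.18,"turn":-0.42},{"tx":0.135,"ty":-0.003,"tz":-0.2,"turn":-0.56},{"tx":0.175,"ty":-0.003,"tz":-0.209,"turn":-0.7},{"tx":0.215,"ty":-0.003,"tz":-0.209,"turn":-0.84},{"tx":0.245,"ty":-0.003,"tz":-0.209,"turn":-0.98},{"tx":0.265,"ty":-0.003,"tz":-0.209,"turn":-1.1}])

```text
time: 11.25
tcp_pos: [0.4227, 0.0265, 0.2998]
tool_rot: [3.141, 0.001, 2.791]
ft_force: [0.3, -0.9, -1.3]
width: 0.0315
```

```bash
python3 go.py .446 .2152 .245 3.276
```

```text
11.25 [0.4227 0.0265 0.2998] [3.141e+00 1.000e-03 2.791e+00] F [ 0.3 -0.9 -1.3] w 0.0315
[0.0429, 0.1853, 0.0549, -0.4847]
```

Emit:
play_rows(moves=[{"tx":0.005,"ty":0.02,"tz":0,"turn":-0.08},{"tx":0.01,"ty":0.05,"tz":0,"turn":-0.18},{"tx":0.02,"ty":0.085,"tz":0,"turn":-0.3},{"tx":0.03,"ty":0.12,"tz":0,"turn":-0.4},{"tx":0.038,"ty":0.15,"tz":0.005,"turn":-0.46},{"tx":0.043,"ty":0.172,"tz":0.02,"turn":-0.485},{"tx":0.043,"ty":0.185,"tz":0.035,"turn":-0.485},{"tx":0.043,"ty":0.185,"tz":0.05,"turn":-0.485},{"tx":0.043,"ty":0.185,"tz":0.055,"turn":-0.485},{"tx":0.043,"ty":0.185,"tz":0.055,"turn":-0.485}])

```text
time: 12.25
tcp_pos: [0.4476, 0.2108, 0.2434]
tool_rot: [-3.139, -0.002, -3.016]
ft_force: [0.2, -0.0, -0.7]
width: 0.0315
```

```bash
python3 go.py .446 .2152 .201 3.276; python3 -c "
from h import *;c=wrist('w4.png')"
```

```text
12.25 [0.4476 0.2108 0.2434] [-3.139e+00 -2.000e-03 -3.016e+00] F [ 0.2 -0.  -0.7] w 0.0315
[0.001, 0.0046, 0.0424, -0.009]
```

View pics/w4.png

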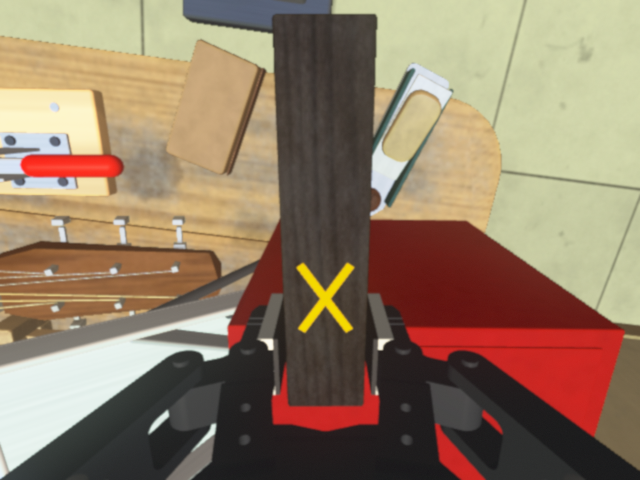

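```bash
python3 - <<'E'
from m import *
W=dict(np.load('pics/w4.npz'))
from go import *
for q in [(229,328),(620,329)]:
    X=onz(W,*q,.224); print(r(X), r(rel(X)[:3]))
# nose corners depth check: width px
E
```

```text
[473.6 164.6 224. ] [-19.6 -49.5  20.2]
[449.6 358.6 224. ] [-20. 146.  20.]
```

The box edge is parallel to the tool and 20 mm behind the grip, as planned. The clamp handle lies flat in its open position. Now I'll press slowly.

Emit:
play_rows(moves=[{"tx":0,"ty":0,"tz":0.01,"turn":0},{"tx":0,"ty":0,"tz":0.02,"turn":0},{"tx":0,"ty":0,"tz":0.026,"turn":0},{"tx":0,"ty":0,"tz":0.028,"turn":0},{"tx":0,"ty":0,"tz":0.03,"turn":0},{"tx":0,"ty":0,"tz":0.032,"turn":0},{"tx":0,"ty":0,"tz":0.033,"turn":0},{"tx":0,"ty":0,"tz":0.034,"turn":0},{"tx":0,"ty":0,"tz":0.035,"turn":0},{"tx":0,"ty":0,"tz":0.036,"turn":0}], grip_force=20)

```text
time: 13.3
tcp_pos: [0.4474, 0.2119, 0.2095]
tool_rot: [-3.139, 0.0, -3.015]
ft_force: [-4.7, -5.5, 15.9]
width: 0.0312
```

Emit:
play_rows(moves=[{"tx":0,"ty":0,"tz":0.001,"turn":0},{"tx":0,"ty":0,"tz":0.002,"turn":0},{"tx":0,"ty":0,"tz":0.003,"turn":0},{"tx":0,"ty":0,"tz":0.004,"turn":0},{"tx":0,"ty":0,"tz":0.005,"turn":0},{"tx":0,"ty":0,"tz":0.006,"turn":0},{"tx":0,"ty":0,"tz":0.006,"turn":0},{"tx":0,"ty":0,"tz":0.006,"turn":0},{"tx":0,"ty":0,"tz":0.006,"turn":0},{"tx":0,"ty":0,"tz":0.006,"turn":0}])

```text
time: 14.3
tcp_pos: [0.4479, 0.212, 0.2037]
tool_rot: [-3.139, 0.001, -3.016]
ft_force: [-4.0, -5.4, 16.1]
width: 0.0314
```

```bash
python3 go.py .446 .2152 .201 3.276; python3 -c "
from h import *;c=wrist('w5.png')"
```

```text
14.3 [0.4479 0.212  0.2037] [-3.139e+00  1.000e-03 -3.016e+00] F [-4.  -5.4 16.1] w 0.0314
[0.0015, 0.0035, 0.0027, -0.0084]
```

View pics/w5.png

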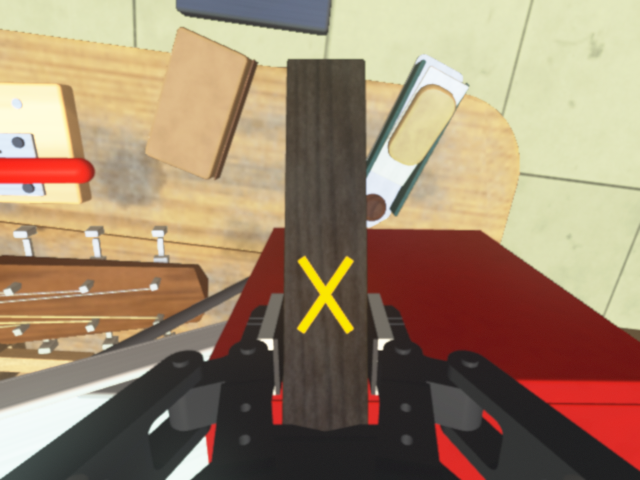

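```bash
cat > tilt.py <<'E'
import sys
from h import *
def tilt(f,row,L=.1085,zg=-.0135):
    W=dict(np.load('pics/'+f+'.npz'));H=np.array(W['hand_eye']);Hi=np.linalg.inv(H)
    def rw(a,l,up=.005):
        P=np.array([l*np.cos(a)+up*np.sin(a),0,zg+l*np.sin(a)-up*np.cos(a),1])
        q=W['K']@(Hi@P)[:3]; return q[1]/q[2], W['K'][0,0]*.032/q[2]
    a=np.radians(np.arange(-5,60,.5)); v=np.array([rw(x,L)[0] for x in a])
    i=np.argmin(abs(v-row)); print(f,'tilt deg',np.degrees(a[i]),'row',v[i],'width px',rw(a[i],L)[1],'tail',rw(a[i],L-.145))
if __name__=='__main__':
    tilt(sys.argv[1],float(sys.argv[2]),zg=float(sys.argv[3]) if len(sys.argv)>3 else -.0135)
E
python3 tilt.py w4 15; python3 tilt.py w5 60;python3 tilt.py w5 60 -.017
```

```text
w4 tilt deg 0.5 row 15.3098427384957 width px 107.2174359682385 tail (np.float64(411.8258015212926), np.float64(77.02118337432603))
w5 tilt deg 22.5 row 60.50371364574393 width px 78.1555874650707 tail (np.float64(428.1865770538237), np.float64(84.7962137215334))
w5 tilt deg 23.0 row 60.372908317252545 width px 79.40937582245833 tail (np.float64(435.9631091712882), np.float64(87.07634617333144))
```

Rotated to 22.5° so far; I need a bit more than 32°. Pressing another 8 mm.

Emit:
play_rows(moves=[{"tx":0,"ty":0,"tz":0.002,"turn":0},{"tx":0,"ty":0,"tz":0.003,"turn":0},{"tx":0,"ty":0,"tz":0.004,"turn":0},{"tx":0,"ty":0,"tz":0.005,"turn":0},{"tx":0,"ty":0,"tz":0.006,"turn":0},{"tx":0,"ty":0,"tz":0.007,"turn":0},{"tx":0,"ty":0,"tz":0.008,"turn":0},{"tx":0,"ty":0,"tz":0.009,"turn":0},{"tx":0,"ty":0,"tz":0.009,"turn":0},{"tx":0,"ty":0,"tz":0.009,"turn":0}])

```text
time: 15.35
tcp_pos: [0.4492, 0.2127, 0.1958]
tool_rot: [-3.14, 0.004, -3.016]
ft_force: [-2.5, -5.8, 22.8]
width: 0.0312
```

```bash
python3 - <<'E'
from h import *
c=wrist('w6.png'); g=cv2.cvtColor(c['frame'],cv2.COLOR_RGB2GRAY)
print(g[40:130:3,310:342].mean(1).round().tolist()); 
for rr in (110,140): print(rr,g[rr,270:380:4].tolist())
E
python3 go.py .45 .2 .2
```

```text
[220.0, 220.0, 220.0, 220.0, 220.0, 219.0, 220.0, 221.0, 220.0, 218.0, 198.0, 186.0, 197.0, 202.0, 199.0, 191.0, 193.0, 107.0, 74.0, 76.0, 74.0, 72.0, 71.0, 71.0, 71.0, 71.0, 71.0, 72.0, 72.0, 73.0]
110 [196, 198, 199, 203, 200, 163, 79, 71, 76, 72, 75, 77, 64, 73, 68, 65, 75, 73, 72, 75, 78, 78, 74, 188, 198, 199, 201, 198]
140 [202, 198, 192, 192, 198, 102, 79, 73, 79, 76, 79, 79, 66, 79, 78, 66, 72, 68, 69, 69, 72, 73, 75, 138, 182, 183, 170, 68]
15.4 [0.4492 0.2127 0.1958] [-3.14   0.005 -3.016] F [-1.5 -6.4 23.1] w 0.0315
[0.0008, -0.0127, -0.0042, 0.0]
```

```bash
python3 tilt.py w6 91; python3 tilt.py w6 91 -.017; python3 go.py .40 .16 .33
```

```text
w6 tilt deg 34.5 row 90.5353287139701 width px 68.02938462560854 tail (np.float64(431.76079509267817), np.float64(89.49075453154714))
w6 tilt deg 35.0 row 91.23799087627404 width px 68.98887357422386 tail (np.float64(439.8650273775032), np.float64(92.01864755920496))
15.4 [0.4492 0.2127 0.1958] [-3.14   0.005 -3.016] F [-1.5 -6.4 23.1] w 0.0315
[0.0548, -0.0463, -0.1344, 0.0]
```

Tilt is about 35°, slightly over 32° as wanted. Next I'll lift it clear, turn it back and bring it above the chute top.

Emit:
play_rows(moves=[{"tx":0.0,"ty":0,"tz":-0.02,"turn":0},{"tx":0.0,"ty":0,"tz":-0.05,"turn":0},{"tx":0.0,"ty":0,"tz":-0.085,"turn":0},{"tx":0,"ty":-0.015,"tz":-0.115,"turn":0.06},{"tx":0,"ty":-0.04,"tz":-0.13,"turn":0.18},{"tx":0,"ty":-0.065,"tz":-0.14,"turn":0.32},{"tx":-0.005,"ty":-0.09,"tz":-0.14,"turn":0.46},{"tx":-0.015,"ty":-0.115,"tz":-0.14,"turn":0.6},{"tx":-0.03,"ty":-0.14,"tz":-0.14,"turn":0.74},{"tx":-0.04,"ty":-0.155,"tz":-0.14,"turn":0.86}])

```text
time: 16.4
tcp_pos: [0.5083, 0.0612, 0.3328]
tool_rot: [-3.141, 0.001, 2.4]
ft_force: [-0.5, 0.5, -1.0]
width: 0.0314
```

```bash
python3 go.py .5539 .0345 .31 1.705
```

```text
16.4 [0.5083 0.0612 0.3328] [-3.141e+00  1.000e-03  2.400e+00] F [-0.5  0.5 -1. ] w 0.0314
[-0.0516, 0.0111, 0.0229, 0.6945]
```

Emit:
play_rows(moves=[{"tx":-0.01,"ty":0.002,"tz":0,"turn":0.1},{"tx":-0.025,"ty":0.005,"tz":0,"turn":0.22},{"tx":-0.04,"ty":0.008,"tz":0,"turn":0.35},{"tx":-0.05,"ty":0.01,"tz":0,"turn":0.48},{"tx":-0.0515,"ty":0.011,"tz":0.005,"turn":0.59},{"tx":-0.0515,"ty":0.011,"tz":0.012,"turn":0.66},{"tx":-0.0515,"ty":0.011,"tz":0.02,"turn":0.695},{"tx":-0.0515,"ty":0.011,"tz":0.023,"turn":0.695},{"tx":-0.0515,"ty":0.011,"tz":0.023,"turn":0.695},{"tx":-0.0515,"ty":0.011,"tz":0.023,"turn":0.695}])

```text
time: 17.4
tcp_pos: [0.553, 0.0377, 0.3104]
tool_rot: [3.141, -0.0, 1.714]
ft_force: [-1.1, 0.0, -0.0]
width: 0.0312
```

```bash
python3 go.py .5539 .0395 .255 1.705; python3 -c "
from h import *;c=wrist('w7.png')"
```

```text
17.4 [0.553  0.0377 0.3104] [ 3.141 -0.     1.714] F [-1.1  0.  -0. ] w 0.0312
[0.0017, 0.0011, 0.0554, 0.0086]
```

View pics/w7.png

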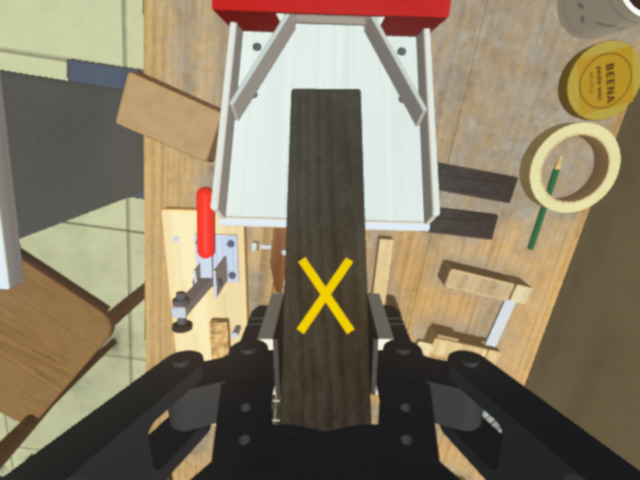

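The chute's open end spans (216,220) to (437,226), the guides are in view and the blank is centred with its nose at (326,90). I'll check the distance to the edge.

```bash
python3 - <<'E'
from m import *
W=dict(np.load('pics/w7.npz'))
from go import *
A=onz(W,221,218,.244);B=onz(W,431,222,.244)
print(r(A),r(B),np.linalg.norm(A-B),'mid',r((A+B)/2),'yaw',np.arctan2((B-A)[1],(B-A)[0])+np.pi/2)
print('edge mid in tool',r(rel((A+B)/2)[:3]))
# throat centre: guide lower ends
C=onz(W,290,17,.165+.018);D=onz(W,371,17,.183); print(r(C),r(D))
E
```

```text
[489.3  52.7 244. ] [611.4  67.6 244. ] 0.12299800145835373 mid [550.4  60.2 244. ] yaw 1.6924897540532637
edge mid in tool [22.7  0.5 66.6]
[510.6 174.8 183. ] [562.3 182.2 183. ]
```

Emit:
play_rows(moves=[{"tx":0.003,"ty":0,"tz":0.01,"turn":0.01},{"tx":0.003,"ty":0,"tz":0.025,"turn":0.01},{"tx":0.003,"ty":0,"tz":0.038,"turn":0.01},{"tx":0.003,"ty":0,"tz":0.046,"turn":0.01},{"tx":0.003,"ty":0,"tz":0.051,"turn":0.01},{"tx":0.003,"ty":0,"tz":0.054,"turn":0.01},{"tx":0.003,"ty":0,"tz":0.056,"turn":0.01},{"tx":0.003,"ty":0,"tz":0.058,"turn":0.01},{"tx":0.003,"ty":0,"tz":0.059,"turn":0.01},{"tx":0.003,"ty":0,"tz":0.06,"turn":0.01}])

```text
time: 18.45
tcp_pos: [0.5527, 0.0405, 0.2505]
tool_rot: [3.141, 0.0, 1.703]
ft_force: [0.2, 0.1, -0.7]
width: 0.0311
```

```bash
python3 - <<'E'
from h import *
c=wrist('w8.png'); g=cv2.cvtColor(c['frame'],cv2.COLOR_RGB2GRAY)
v=g[40:130,310:342].mean(1); print('nose row',40+int(np.argmin(np.diff(v))))
E
python3 go.py .5539 .0395 .247 1.705
```

```text
nose row 88
18.5 [0.5525 0.0405 0.2503] [3.141 0.    1.703] F [ 0.2 -0.5 -0.8] w 0.0315
[-0.0011, 0.0012, 0.0033, -0.0022]
```

Emit:
play_rows(moves=[{"tx":0,"ty":0,"tz":0.0005,"turn":0},{"tx":0,"ty":0,"tz":0.001,"turn":0},{"tx":0,"ty":0,"tz":0.0015,"turn":0},{"tx":0,"ty":0,"tz":0.002,"turn":0},{"tx":0,"ty":0,"tz":0.0025,"turn":0},{"tx":0,"ty":0,"tz":0.003,"turn":0},{"tx":0,"ty":0,"tz":0.0035,"turn":0},{"tx":0,"ty":0,"tz":0.004,"turn":0},{"tx":0,"ty":0,"tz":0.0045,"turn":0},{"tx":0,"ty":0,"tz":0.005,"turn":0}])

```text
time: 19.5
tcp_pos: [0.553, 0.041, 0.2457]
tool_rot: [3.14, -0.001, 1.703]
ft_force: [-0.3, 0.3, 4.5]
width: 0.0313
```

```bash
python3 - <<'E'
from h import *
c=wrist('w9.png'); g=cv2.cvtColor(c['frame'],cv2.COLOR_RGB2GRAY)
v=g[40:130,310:342].mean(1); print('nose row',40+int(np.argmin(np.diff(v))))
E
python3 go.py .5539 .0395 .247 1.705
```

```text
nose row 84
19.55 [0.553  0.0409 0.2456] [ 3.14  -0.     1.703] F [0.7 0.3 4.5] w 0.0318
[-0.0015, 0.0007, -0.0014, -0.0023]
```

```bash
python3 tilt.py w9 84.5; python3 tilt.py w9 84.5 -.016; python3 tilt.py w7 89.5 -.0145
```

```text
w9 tilt deg 33.0 row 84.65546371621959 width px 69.2346649884187 tail (np.float64(429.6768451580802), np.float64(89.14458227783592))
w9 tilt deg 33.0 row 84.12735361977954 width px 70.21497268673455 tail (np.float64(435.30988241057236), np.float64(90.77642047478358))
w7 tilt deg 35.0 row 89.65687755949135 width px 68.14282233017437 tail (np.float64(432.15293518781925), np.float64(90.5988999354628))
```

Tilt is now 33° and the nose bears on the chute with 4.5 N. I'll press one more millimetre to seat it, then release.

Emit:
play_rows(moves=[{"tx":0,"ty":0,"tz":0.0005,"turn":0},{"tx":0,"ty":0,"tz":0.001,"turn":0},{"tx":0,"ty":0,"tz":0.0015,"turn":0},{"tx":0,"ty":0,"tz":0.0015,"turn":0},{"tx":0,"ty":0,"tz":0.0015,"turn":0},{"tx":0,"ty":0,"tz":0.0015,"turn":0},{"tx":0,"ty":0,"tz":0.0015,"turn":0},{"tx":0,"ty":0,"tz":0.0015,"turn":0},{"tx":0,"ty":0,"tz":0.0015,"turn":0},{"tx":0,"ty":0,"tz":0.0015,"turn":0}])

```text
time: 20.55
tcp_pos: [0.5527, 0.0406, 0.2439]
tool_rot: [3.141, -0.0, 1.703]
ft_force: [1.7, 0.5, 4.1]
width: 0.0317
```

Emit:
play_rows(moves=[{"tx":0,"ty":0,"tz":0,"turn":0},{"tx":0,"ty":0,"tz":0,"turn":0},{"tx":0,"ty":0,"tz":0,"turn":0},{"tx":0,"ty":0,"tz":0,"turn":0},{"tx":0,"ty":0,"tz":0,"turn":0},{"tx":0,"ty":0,"tz":0,"turn":0},{"tx":0,"ty":0,"tz":0,"turn":0},{"tx":0,"ty":0,"tz":0,"turn":0},{"tx":0,"ty":0,"tz":0,"turn":0},{"tx":0,"ty":0,"tz":0,"turn":0}], gripper=0.05)

```text
time: 21.55
tcp_pos: [0.5525, 0.0405, 0.2438]
tool_rot: [3.142, 0.0, 1.703]
ft_force: [0.7, 0.2, 0.3]
width: 0.0499
```

```bash
python3 - <<'E'
from h import *
c=wrist('w10.png'); cv2.imwrite('pics/w10s.png',cv2.resize(c['frame'][:,:,::-1],(480,360)))
E
python3 go.py .5539 .0395 .247 1.705
```

```text
21.6 [0.5525 0.0405 0.2438] [3.142 0.    1.703] F [ 0.1 -0.2  1. ] w 0.0497
[-0.0012, 0.0012, -0.0032, -0.0022]
```

View pics/w10s.png

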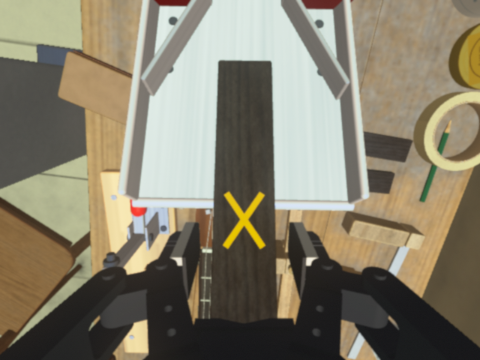

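The blank lies flat on the slope and stays there, nose at (245,62) and tail overhanging in the (480×360) picture. A vertical finger behind the tail would foul the floor. So I'll regrip the tail shallowly by its sides and lead it down, hovering about 3 mm off the floor.

Emit:
play_rows(moves=[{"tx":-0.002,"ty":0,"tz":-0.005,"turn":0},{"tx":-0.006,"ty":0,"tz":-0.012,"turn":0},{"tx":-0.012,"ty":0,"tz":-0.02,"turn":0},{"tx":-0.017,"ty":0,"tz":-0.025,"turn":0},{"tx":-0.019,"ty":0,"tz":-0.027,"turn":0},{"tx":-0.019,"ty":0,"tz":-0.027,"turn":0},{"tx":-0.019,"ty":0,"tz":-0.027,"turn":0},{"tx":-0.019,"ty":0,"tz":-0.027,"turn":0},{"tx":-0.019,"ty":0,"tz":-0.027,"turn":0},{"tx":-0.019,"ty":0,"tz":-0.027,"turn":0}])

```text
time: 22.6
tcp_pos: [0.5549, 0.0219, 0.2706]
tool_rot: [-3.141, -0.0, 1.703]
ft_force: [-0.6, 1.0, -0.3]
width: 0.0498
```

Emit:
play_rows(moves=[{"tx":0,"ty":0,"tz":0,"turn":0},{"tx":0,"ty":0,"tz":0,"turn":0},{"tx":0,"ty":0,"tz":0,"turn":0},{"tx":0,"ty":0,"tz":0,"turn":0},{"tx":0,"ty":0,"tz":0,"turn":0},{"tx":0,"ty":0,"tz":0,"turn":0},{"tx":0,"ty":0,"tz":0,"turn":0},{"tx":0,"ty":0,"tz":0,"turn":0},{"tx":0,"ty":0,"tz":0,"turn":0},{"tx":0,"ty":0,"tz":0,"turn":0}], gripper=0.02, grip_force=40)

```text
time: 23.6
tcp_pos: [0.555, 0.0218, 0.2708]
tool_rot: [-3.142, -0.0, 1.703]
ft_force: [-1.0, 1.3, 0.2]
width: 0.0303
```

```bash
python3 - <<'E'
from h import *
c=wrist('w11.png'); g=cv2.cvtColor(c['frame'],cv2.COLOR_RGB2GRAY)
v=g[60:200,312:340].mean(1); print('nose row',60+int(np.argmin(np.diff(v))))
h=cv2.cvtColor(c['frame'],cv2.COLOR_RGB2HSV); m=(h[:,:,0]>20)&(h[:,:,0]<35)&(h[:,:,1]>170)&(h[:,:,2]>140); m[:,:280]=0;m[:,372:]=0
q=np.argwhere(m); print('cross rows/cols',q.min(0),q.max(0))
# predicted: nose 131 ahead of grip, at slope 32
H=np.linalg.inv(c['hand_eye'])
for L in (.131,-.014):
  for zg in (-.002,-.005):
    a=np.radians(32);P=[L*np.cos(a)+.005*np.sin(a),0,zg+L*np.sin(a)-.005*np.cos(a),1]; k=c['K']@(H@P)[:3]; print(L,zg,k[:2]/k[2])
E
python3 go.py .5539 .0395 .247 1.705
```

```text
nose row 118
cross rows/cols [194 301] [258 350]
0.131 -0.002 [325.02554303  45.6999287 ]
0.131 -0.005 [325.03136438  44.5048691 ]
-0.014 -0.002 [325.57478412 346.16729139]
-0.014 -0.005 [325.59271955 350.53506478]
23.65 [0.555  0.0218 0.2708] [ 3.142 -0.     1.703] F [-0.7 -0.1 -0.3] w 0.0308
[0.0177, 0.0013, 0.0238, -0.0021]
```

```bash
python3 - <<'E'
from h import *
c=cv2.imread('pics/w11.png',0); print(c[0:470:8,316:336].mean(1).round().astype(int).tolist())
E
```

```text
[227, 227, 227, 227, 226, 226, 65, 64, 62, 63, 64, 64, 66, 66, 66, 66, 66, 65, 65, 64, 66, 66, 64, 65, 66, 66, 98, 164, 134, 176, 118, 62, 61, 61, 62, 59, 57, 56, 56, 56, 54, 54, 55, 58, 142, 144, 156, 153, 154, 152, 149, 149, 153, 154, 37, 32, 31, 29, 28]
```

The nose is at row 46 and the tail at row 350, both as predicted, so the grip is good. I'll lead it down the slope.

Emit:
play_rows(moves=[{"tx":0,"ty":0,"tz":-0.0015,"turn":0},{"tx":0,"ty":0,"tz":-0.003,"turn":0},{"tx":0.0034,"ty":0,"tz":-0.0009,"turn":0},{"tx":0.0085,"ty":0,"tz":0.0023,"turn":0},{"tx":0.0145,"ty":0,"tz":0.006,"turn":0},{"tx":0.0205,"ty":0,"tz":0.0098,"turn":0},{"tx":0.0265,"ty":0,"tz":0.0136,"turn":0},{"tx":0.0325,"ty":0,"tz":0.0173,"turn":0},{"tx":0.0375,"ty":0,"tz":0.0204,"turn":0},{"tx":0.04,"ty":0,"tz":0.022,"turn":0}])

```text
time: 24.65
tcp_pos: [0.5495, 0.0621, 0.2484]
tool_rot: [-3.141, -0.0, 1.704]
ft_force: [-1.3, -0.9, -1.1]
width: 0.0303
```

Emit:
play_rows(moves=[{"tx":0.003,"ty":0,"tz":0.0019,"turn":0},{"tx":0.007,"ty":0,"tz":0.0044,"turn":0},{"tx":0.011,"ty":0,"tz":0.0069,"turn":0},{"tx":0.015,"ty":0,"tz":0.0094,"turn":0},{"tx":0.019,"ty":0,"tz":0.0119,"turn":0},{"tx":0.023,"ty":0,"tz":0.0144,"turn":0},{"tx":0.026,"ty":0,"tz":0.0162,"turn":0},{"tx":0.028,"ty":0,"tz":0.0175,"turn":0},{"tx":0.028,"ty":0,"tz":0.0175,"turn":0},{"tx":0.028,"ty":0,"tz":0.0175,"turn":0}])

```text
time: 25.65
tcp_pos: [0.5461, 0.089, 0.2313]
tool_rot: [-3.142, 0.0, 1.703]
ft_force: [0.4, 0.5, -1.0]
width: 0.0306
```

```bash
python3 - <<'E'
from h import *
from m import *
from go import *
c=wrist('w12.png');g=cv2.cvtColor(c['frame'],cv2.COLOR_RGB2GRAY)
info(); print(g[0:470:8,316:336].mean(1).round().astype(int).tolist())
d=np.array([np.cos(1.703),np.sin(1.703)]); lip=np.array([.5345,.1835])
print('horizontal to lip',(lip-p[:2])@d, 'slope', (lip-p[:2])@d/np.cos(np.radians(32)),'lateral',np.cross(d,lip-p[:2]))
E
```

```text
25.65 [0.5461 0.089  0.2313] [-3.142  0.     1.703] F [ 0.4  0.5 -1. ] w 0.0306
[79, 78, 78, 78, 78, 78, 78, 78, 78, 79, 71, 80, 81, 82, 60, 61, 62, 61, 62, 62, 64, 64, 63, 64, 66, 67, 96, 162, 136, 175, 120, 65, 65, 65, 66, 63, 61, 61, 60, 60, 58, 58, 60, 67, 220, 220, 220, 221, 164, 225, 141, 142, 141, 147, 38, 33, 31, 29, 28]
horizontal to lip 0.0952293907543848 slope 0.11229244094290065 lateral -0.0009785128339171948<stdin>:7: DeprecationWarning: Arrays of 2-dimensional vectors are deprecated. Use arrays of 3-dimensional vectors instead. (deprecated in NumPy 2.0)
```

Emit:
play_rows(moves=[{"tx":0.003,"ty":0,"tz":0.0019,"turn":0},{"tx":0.008,"ty":0,"tz":0.005,"turn":0},{"tx":0.014,"ty":0,"tz":0.0087,"turn":0},{"tx":0.02,"ty":0,"tz":0.0125,"turn":0},{"tx":0.026,"ty":0,"tz":0.0162,"turn":0},{"tx":0.032,"ty":0,"tz":0.02,"turn":0},{"tx":0.038,"ty":0,"tz":0.0237,"turn":0},{"tx":0.044,"ty":0,"tz":0.0275,"turn":0},{"tx":0.049,"ty":0,"tz":0.0306,"turn":0},{"tx":0.049,"ty":0,"tz":0.0306,"turn":0}])

```text
time: 26.7
tcp_pos: [0.5392, 0.1387, 0.2003]
tool_rot: [-3.141, -0.0, 1.704]
ft_force: [-0.4, 1.1, -1.2]
width: 0.0311
```

```bash
python3 - <<'E'
from h import *
from go import *
c=wrist('w13.png');g=cv2.cvtColor(c['frame'],cv2.COLOR_RGB2GRAY)
info(); print(g[0:470:8,316:336].mean(1).round().astype(int).tolist())
d=np.array([np.cos(1.703),np.sin(1.703)]); lip=np.array([.5345,.1835])
print('slope', (lip-p[:2])@d/np.cos(np.radians(32)))
E
```

```text
26.7 [0.5392 0.1387 0.2003] [-3.141 -0.     1.704] F [-0.4  1.1 -1.2] w 0.0311
[87, 88, 88, 88, 88, 87, 88, 89, 89, 88, 88, 87, 88, 88, 88, 89, 89, 90, 89, 89, 88, 88, 88, 88, 88, 88, 88, 88, 89, 87, 90, 91, 91, 68, 70, 68, 66, 67, 67, 68, 67, 67, 69, 76, 238, 238, 238, 238, 238, 238, 238, 238, 238, 237, 55, 47, 44, 40, 37]
slope 0.05314315896679803
```

Emit:
play_rows(moves=[{"tx":0,"ty":0,"tz":0,"turn":0},{"tx":0,"ty":0,"tz":0,"turn":0},{"tx":0,"ty":0,"tz":0,"turn":0},{"tx":0,"ty":0,"tz":0,"turn":0},{"tx":0,"ty":0,"tz":0,"turn":0},{"tx":0,"ty":0,"tz":0,"turn":0},{"tx":0,"ty":0,"tz":0,"turn":0},{"tx":0,"ty":0,"tz":0,"turn":0},{"tx":0,"ty":0,"tz":0,"turn":0},{"tx":0,"ty":0,"tz":0,"turn":0}], gripper=0.04)

```text
time: 27.75
tcp_pos: [0.5396, 0.1377, 0.2007]
tool_rot: [3.142, 0.0, 1.703]
ft_force: [0.3, 0.4, -0.1]
width: 0.0397
```

```bash
python3 - <<'E'
from h import *
from go import *
c=wrist('w14.png');g=cv2.cvtColor(c['frame'],cv2.COLOR_RGB2GRAY)
info(); print(g[0:470:8,316:336].mean(1).round().astype(int).tolist())
E
```

```text
27.75 [0.5396 0.1377 0.2007] [3.142 0.    1.703] F [ 0.3  0.4 -0.1] w 0.0397
[86, 87, 87, 86, 86, 87, 87, 88, 87, 87, 87, 87, 86, 87, 88, 88, 88, 88, 88, 88, 87, 87, 87, 88, 89, 89, 90, 92, 95, 97, 99, 102, 211, 238, 238, 238, 238, 238, 238, 238, 237, 237, 237, 237, 237, 237, 237, 237, 237, 237, 236, 236, 236, 236, 56, 47, 44, 40, 37]
```

The blank has left the grip and is out of the chute view. I'll back off clear, then make a final check.

Emit:
play_rows(moves=[{"tx":0,"ty":0,"tz":-0.01,"turn":0},{"tx":-0.003,"ty":0,"tz":-0.03,"turn":0},{"tx":-0.01,"ty":0,"tz":-0.055,"turn":0},{"tx":-0.02,"ty":0,"tz":-0.08,"turn":0},{"tx":-0.035,"ty":0,"tz":-0.1,"turn":0},{"tx":-0.055,"ty":0,"tz":-0.115,"turn":0},{"tx":-0.085,"ty":0,"tz":-0.12,"turn":0},{"tx":-0.11,"ty":0,"tz":-0.12,"turn":0},{"tx":-0.13,"ty":0,"tz":-0.12,"turn":0},{"tx":-0.14,"ty":0,"tz":-0.12,"turn":0}])

```text
time: 28.8
tcp_pos: [0.5583, -0.0035, 0.3212]
tool_rot: [3.141, 0.001, 1.7]
ft_force: [-0.5, 0.3, 0.5]
width: 0.0399
```

Emit:
play_rows(moves=[{"tx":-0.02,"ty":-0.01,"tz":0.0,"turn":0},{"tx":-0.05,"ty":-0.03,"tz":0.0,"turn":0},{"tx":-0.08,"ty":-0.05,"tz":0.0,"turn":0},{"tx":-0.1,"ty":-0.07,"tz":0.0,"turn":0},{"tx":-0.11,"ty":-0.08,"tz":0.0,"turn":0},{"tx":-0.11,"ty":-0.08,"tz":0.0,"turn":0},{"tx":-0.11,"ty":-0.08,"tz":0.0,"turn":0},{"tx":-0.11,"ty":-0.08,"tz":0.0,"turn":0},{"tx":-0.11,"ty":-0.08,"tz":0.0,"turn":0},{"tx":-0.11,"ty":-0.08,"tz":0.0,"turn":0}])

```text
time: 29.8
tcp_pos: [0.4936, -0.1198, 0.3207]
tool_rot: [3.141, -0.0, 1.704]
ft_force: [-0.7, -0.1, 0.2]
width: 0.0396
```

```bash
python3 - <<'E'
from h import *
w=wrist('w15.png');s=save('scene','scene1.png');t=save('top','top1.png')
a=cv2.resize(s['frame'][180:420,140:460],(400,300));b=cv2.resize(t['frame'][130:370,130:450],(400,300))
u,v=proj(w,[.536,.168,.19]);print(u,v)
x0=int(np.clip(u-130,0,380));y0=int(np.clip(v-90,0,285))
cc=cv2.resize(w['frame'][y0:y0+195,x0:x0+260],(400,300),interpolation=cv2.INTER_CUBIC);d=cv2.resize(w['frame'],(400,300))
cv2.imwrite('pics/fin.png',np.vstack([np.hstack([a,b]),np.hstack([cc,d])])[:,:,::-1])
E
python3 go.py .5 0 .3
```

```text
473.3169339680785 -271.73755124513036
29.95 [ 0.4934 -0.1203  0.3207] [ 3.142 -0.     1.703] F [ 0.  -0.8  0.5] w 0.0403
[0.1184, 0.0225, 0.0207, 0.0]
```

View pics/fin.png

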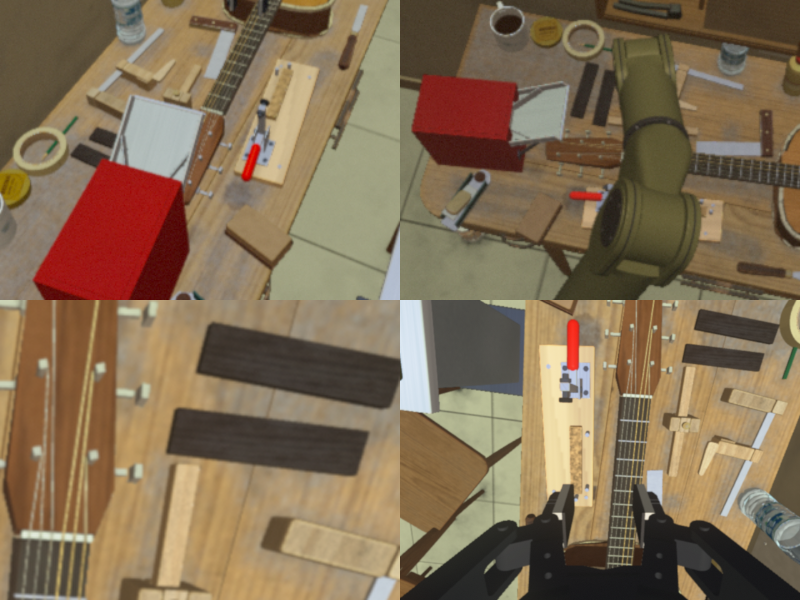

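The last view shows the chute empty, the jig bed bare, the clamp handle lying fully over, and the spare blanks and sanding block where they were. The gripper touches nothing, so I'm handing in.

```bash
python3 -c "
from h import *
print(bot.sign_off())"
```

```text
the job is handed in; nothing more can be done
None
```

The reject blank is off the jig, down the chute and, as far as I could see, inside the reject box. I handed the job in at about 30 s. I could not see the flap or the blank inside the box, because no camera looks into the opening.

**What I did:**
- **Clamp:** I gripped the red handle, swung it over its full arc and left it open.
- **Tilting:** I lifted the blank by its -y end. The tool could not tilt, so I turned the blank in the pads to about 35° by pressing its tail on the box's top edge.
- **Laying:** I laid it nose first on the chute and released it flat on the slope, where it stayed.
- **Down the chute:** I regripped the tail and led it down until its middle had just passed the lip. I released it there and it dropped out of sight.

**Last checks:**
- **Chute and jig:** The chute and the jig bed are empty, and the handle lies fully over.
- **Bystanders:** The spare blanks and the sanding block look unmoved. The chisel and square were not singled out in the last view.
- **Gripper:** It is clear of everything, and the highest wrist force I read was about 24 N.
- **Flap:** That it hangs shut is inferred. No part of the blank showed at the opening, either a second after release or two seconds later.
- **Failed measurement:** One colour mask for the blank failed. I used a fit to its corners instead, which agreed with the earlier fit to about 1 mm.

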